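# Shut the microcentrifuge and start the spin

## Task

Start the loaded microcentrifuge on the bench: push its open lid down until it is fully shut and caught, and only then reach a fingertip into the round well of the panel, press the sunken start key all the way in, keep it in for a full second and let go. Just push and press: do not raise the lid any further or lift anything, leave the raised stop key alone, and do not disturb the bottles and the rack beside the machine.

Things in the scene. Friction and masses are not known exactly. Their poses are not given: they have to be found in the camera images.
- centrifuge: Light grey bench microcentrifuge, fixed, 290 (x) by 210 (y) by 125 mm high. Origin: centre of its underside; x points from the panel (robot's side) to the back, y left, z up. Its front 90 mm (x -145 to -55) is a flat panel deck at z = 125 mm with, right to left, the round start well, the raised stop key, a display and a fixed 12 mm high dial. Behind it: the rotor bowl under the lid.
- lid (a joint): Angle of the lid in rad: 0 = fully shut, grows as it opens (stop at 1.2). It starts open by 0.45 to 0.85. A stiff hinge holds it wherever it is left; pushing it down near its front edge takes 1 to 5 N, then up to about 10 N around 8 to 11 mm above shut (0.05 to 0.07 rad), where it meets a sprung catch; below about 0.02 rad the catch keeps it down; push to 0.
- lid_push (a point): Point on the lid's upper face to push on: middle of its width, 16 mm behind its front edge, moves with the lid; its z axis is the face's normal. Lid: light grey plate 190 x 206 x 14 mm with a clear 110 mm round window (starts 22 mm behind this point) and a darker 60 mm wide tab jutting 16 mm from its front edge. Shut, this point is 134 mm above the bench, 9 mm above the panel deck.
- lid_hinge (a point): Middle of the lid's hinge line, at the back of the machine (x = +125, z = 119 mm from its origin). The line runs along the machine's y axis. With the lid shut, lid_push lies 164 mm in front of it and 15 mm higher.
- well_mouth (a point): Centre of the mouth of the start well, level with the panel deck, 125 mm above the bench, at x = -100, y = -55 mm from the machine's origin; axes as the machine's. The well is a straight round pocket of 44 mm diameter, 26 mm deep, with a thin grey bezel; closed fingertips fit in pointing straight down.
- start_top (a point): Centre of the top of the start key, a round light grey button of 28 mm diameter on the well's axis, 14 mm below the mouth of the well when not pressed (111 mm above the bench). Moves with the key.
- start_key (a joint): Travel of the start key in m: 0 = out, 0.005 = all the way in (it moves straight down). Sprung: 2 N to start it, 5 N fully in; comes back out when let go.
- stop_top (a point): Centre of the top of the stop key, a rectangular light grey key of 26 by 34 mm that stands 7 mm proud of the panel deck, 65 mm to the left of the well's axis (x = -100, y = +10 mm from the machine's origin). Not to be pressed.
- stop_key (a joint): Travel of the stop key in m: 0 = out, 0.004 = fully pressed. Must stay out.
- rack: Loose white block rack, 124 by 84 by 36 mm, six 27 mm holes, about 220 mm to one side of the machine's middle. Origin: centre of its underside. Leave it.
- dropper_a: Small amber dropper bottle, 24 mm diameter, 70 mm tall, standing in the rack. Origin: centre of its underside. Leave it.
- dropper_b: The same kind of dropper bottle, in another hole of the rack. Leave it.
- amber_bottle: Loose amber reagent bottle with a black cap, 58 mm diameter, 135 mm tall, about 220 mm to the other side of the machine's middle. Origin: centre of its underside. Leave it.
Things that resemble listed ones, but are neither listed nor needed, are in the scene too. Of the things that look like the amber_bottle, the largest one is meant.

How it is judged:
By the outcome, as a careful person would: the job done as asked, in the order asked, and still so for the second after the job is handed in, with the robot touching nothing.
It also fails if it takes over 40 s, if anything falls off the work surface, if the arm or the gripper's body presses on something with over 40 N, if the wrist force passes 120 N, or if a joint passes its speed limit or range.

## Robot

A 7-joint arm with a two-finger parallel gripper is mounted at the origin on the work surface. World frame = base frame: x ahead of the robot, y to its left, z up, the work surface at z = 0. Lengths are in m, angles in rad, forces in N, time in s.
With the tool pointing down it reaches from about 0.4 to 0.875 m from the base axis. Payload 19.3 kg.
Tool frame: the origin (TCP) lies on the centre line of the jaws, within the pads' length; the fingertips stand 11 mm ahead of it and the grasp point (between the pads) lies 8 mm behind it; y points along the fingers, x is the direction in which the jaws open and shut, and the axes are right-handed (so a half turn about y gives the same grasp; the last joint's range is limited). The gripper opens to 85 mm and grips with 20 to 120 N. Pads are 22 mm wide; open, the fingers measure 114 mm over their backs; the gripper's body (76 mm by 85 mm) begins 54 mm behind the grasp point. The pads swing forward as they close: fully open they stand 13 mm farther back than shut.
Start: joints at [-1.287, 0.521, -0.036, 1.599, 0.021, 1.021, -0.113], TCP at [0.217, 0.586, 0.242] pointing down, gripper open.
Joint ranges: [-2.91, 2.91], [-0.3, 2.13], [-1.5, 1.42], [0.17, 2.43], [-1.26, 4.41], [0.16, 1.93], [-2.52, 2.52]. Speed limits (rad/s): [1.89, 1.89, 2.39, 2.39, 3.01, 3.01, 3.01].

## Interface

Orientations are given as [roll, pitch, yaw] about the fixed x, y, z axes, in that order (R = Rz(yaw) Ry(pitch) Rx(roll)).
In Python, from workcell import monitor, cams, bot gives the robot as it stands.
- The arm moves only by the tool send_rows, never from a script. Its argument "series" is text: rows parted by semicolons, each of 7 numbers parted by spaces: the turn, a rotation vector about the tool's x, y, z in rad, then the shift along the tool's x, y, z in mm, then the opening, from 0 (shut) to 1 (fully open). In form: ax ay az tx ty tz claw; .... A call has 1 to 20 rows; each row is the pose to reach, as a shift and turn from the pose commanded when the call began, along the tool's axes at that moment; what a row does not reach only later rows make up. A row lasts 1/12 s, in which the tool goes at most 41.7 mm and 7.16 degrees, less where a joint would pass 70% of its speed; a pose out of reach is approached as far as the arm can. A call with a gripper value outside its range is refused whole. The fingers move at their own pace and stop on an object; "force" is the grip in N (left out, the last holds). Time passes only in rows, so rows that repeat a pose let the fingers close. It gives the time, the measured TCP pose, the force and the opening at its end, in the units of the state.
- monitor.observe(): the state, without advancing time (a new reading comes with each control period).
- cams.grab_frame(name): name is "scene" or "top" or "wrist"; returns the picture (400x640x3 uint8, red, green, blue); there is no depth.
- cams.get_calibration(name): a dict with "mtx" (3x3 intrinsics, pixels), "origin" and "attitude" of the camera in the world. Camera axes: x right, y down, z forward; pixel columns grow to the right and rows downward; lengths in m; the calibration is good to about 2 mm. A picture is of the moment at which its call begins: read the wrist's pose just before it. get_calibration takes no time and is no camera call; for the wrist camera it gives the pose at the moment of the call.
- bot.job_done(): hands the job in, once; it reports no verdict.
The state is a dict: "clock": time; "qpos": joint angles; "qd": joint speeds; "joint_efforts": joint torques, N m; "position": TCP position; "tool_rot": TCP orientation; "force": force on the tool from outside, world axes, zero at the start; "moment": the same for the moment, N m; "grip_width": finger opening in m.
Only numpy, scipy, OpenCV 4.12 (cv2) and the standard library are available. Lean on these libraries where they do the work, as an engineer would, in place of code of your own. Each camera call takes 0.05 s, during which the arm holds its last target.

## Working session

There is one attempt and no reset: what is moved stays moved. The work goes in short steps, Python scripts to look and compute and a tool call to move; the robot and the scene stay as the last step left them, time stands still between calls to the robot, and variables do not carry over. Pictures are saved under pics/ and viewed, and the job is handed in when it is done.

Besides the shell and the picture viewer there is one more tool, called after "Emit:" by a JSON object that holds its "op" and its "data". send_rows: Moves the arm, as the interface text tells. Its arguments: {"type":"object","properties":{"series":{"type":"string"},"force":{"type":"number"}},"required":["series"]}

```bash
ls; mkdir -p pics
python3 - <<'E'
from workcell import monitor,cams,bot
import cv2
s=monitor.observe()
for k,v in s.items(): print(k,v)
for n in("scene","top","wrist"):
    c=cams.get_calibration(n); print(n,c)
    cv2.imwrite(f"pics/{n}0.png",cams.grab_frame(n)[:,:,::-1])
E
```

```text
pics
clock 0.0
qpos [-1.28722653  0.52201342 -0.03631996  1.59998439  0.02118154  1.02110405
 -0.11280939]
qd [-0.00180225 -0.00221991  0.00023565 -0.00093558  0.00288063 -0.0009245
  0.00215671]
joint_efforts [ 3.88182934e-04 -9.27107191e+01  1.97978765e+00 -3.69913638e+01
  1.77987374e-02  8.39170563e-03  7.54030822e-06]
position [0.21644565 0.58598622 0.24173463]
tool_rot [-1.57086443e+00  1.12286910e-03  1.21699060e+00]
force [-0.80955724 -0.70200805  0.01832851]
moment [ 0.04043033  0.03286746 -0.01923988]
grip_width 0.08520600827737289
scene {'mtx': array([[377.24577351,   0.        , 321.88147954],
       [  0.        , 377.24577351, 192.39547277],
       [  0.        ,   0.        ,   1.        ]]), 'origin': array([ 0.39611621, -0.43774087,  0.65013659]), 'attitude': array([-2.37113732,  0.0033621 , -0.48160344])}
top {'mtx': array([[498.14906338,   0.        , 309.89430023],
       [  0.        , 498.14906338, 200.84933348],
       [  0.        ,   0.        ,   1.        ]]), 'origin': array([0.41554239, 0.02723388, 1.31072227]), 'attitude': array([-2.97715061,  0.00686081, -1.56372128])}
wrist {'mtx': array([[329.19884849,   0.        , 320.79905139],
       [  0.        , 329.19884849, 195.00189437],
       [  0.        ,   0.        ,   1.        ]]), 'origin': array([0.14539738, 0.6125553 , 0.37458464]), 'attitude': array([2.84315984e+00, 5.76188140e-05, 1.21678332e+00])}
```

View pics/scene0.png

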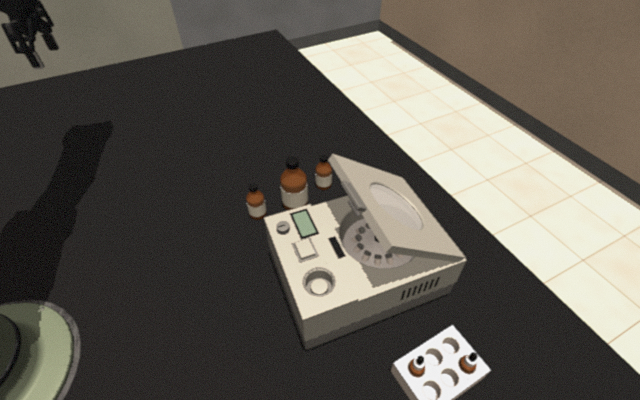

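View pics/top0.png

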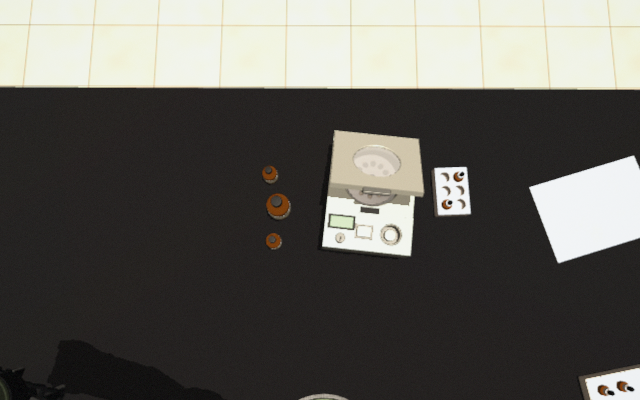

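View pics/wrist0.png

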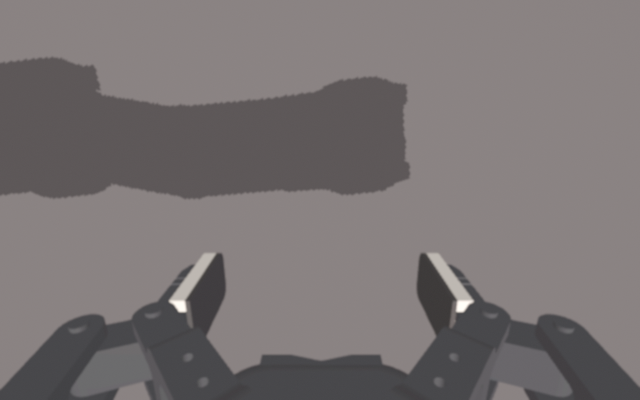

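The scene view shows the machine with its lid open: well at about (320,282), stop key (304,248), lid's free edge from (333,155) to (390,245). In the top view the well is at (390,235), the stop key at (364,232) and the lid tab at about (377,191). The rack lies on the well's side and the bottles on the other. I'll zoom in to get exact pixels.

Run:
```python
import cv2
a=cv2.imread("pics/top0.png")[120:270,310:440]; cv2.imwrite("pics/topz.png",cv2.resize(a,None,fx=4,fy=4,interpolation=cv2.INTER_CUBIC)[:600])
a=cv2.imread("pics/scene0.png")[145:345,245:475]; cv2.imwrite("pics/scenez.png",cv2.resize(a,None,fx=3,fy=3,interpolation=cv2.INTER_CUBIC))
```

```text
(no output)
```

View pics/topz.png

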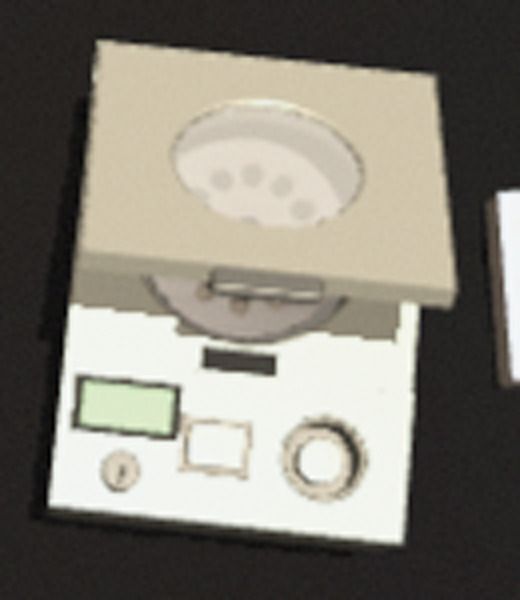

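View pics/scenez.png

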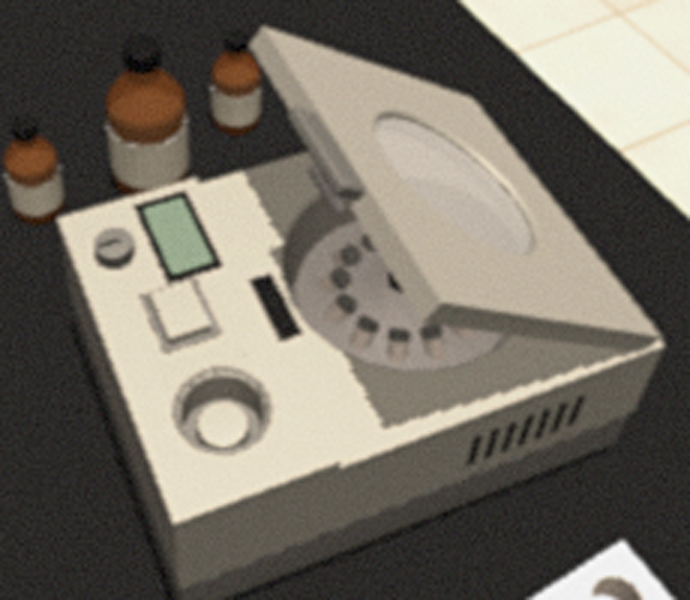

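```bash
cat > h.py <<'E'
import numpy as np
from workcell import monitor,cams,bot
from scipy.spatial.transform import Rotation as R
def ray(n,p,c=None):
    c=c or cams.get_calibration(n); d=np.linalg.inv(c['mtx'])@[p[0],p[1],1]
    return np.array(c['origin']),R.from_euler('xyz',c['attitude']).apply(d/np.linalg.norm(d))
def plane(n,p,z,c=None):
    o,d=ray(n,p,c); return o+d*(z-o[2])/d[2]
def tri(r):
    A=sum(np.eye(3)-np.outer(d,d) for o,d in r); b=sum((np.eye(3)-np.outer(d,d))@o for o,d in r)
    return np.linalg.solve(A,b)
T=lambda u,v:(310+(u+.5)/4-.5,120+(v+.5)/4-.5)
S=lambda u,v:(245+(u+.5)/3-.5,145+(v+.5)/3-.5)
E
python3 - <<'E'
from h import *
np.set_printoptions(precision=4,suppress=True)
P={'FL':((49,505),(58,215)),'FR':((404,545),(175,522)),'well':((324,458),(221,411)),'stop':((216,446),(184,310)),
'lidFL':((78,250),(265,27)),'lidFR':((456,292),(440,303)),'lidBR':((437,75),(660,343)),'lidBL':((97,42),(475,97))}
for k,(t,s) in P.items():
    z=.132 if k=='stop' else .125
    print(k,plane('top',T(*t),z)[:2],plane('scene',S(*s),z)[:2],tri([ray('top',T(*t)),ray('scene',S(*s))]))
E
```

```text
FL [0.5039 0.0075] [0.5087 0.0101] [0.5058 0.0072 0.1285]
FR [ 0.4817 -0.2025] [ 0.4868 -0.2007] [ 0.4838 -0.2022  0.129 ]
well [ 0.533  -0.1563] [ 0.5348 -0.1565] [ 0.5338 -0.1565  0.1251]
stop [ 0.539  -0.0913] [ 0.5439 -0.0939] [ 0.5418 -0.0921  0.13  ]
lidFL [ 0.6586 -0.0096] [0.7057 0.1067] [ 0.6384 -0.007   0.2349]
lidFR [ 0.634  -0.2378] [ 0.6768 -0.1526] [ 0.6148 -0.2134  0.2378]
lidBR [ 0.7696 -0.2303] [ 0.7684 -0.2313] [ 0.7701 -0.2306  0.123 ]
lidBL [ 0.7897 -0.0212] [ 0.7955 -0.0231] [ 0.7924 -0.0226  0.1251]
```

Both views agree: well (0.534, -0.1565), yaw -0.107, machine origin about (0.639, -0.1125), lid angle about 0.62. The lid radius comes out at 181 mm, as it must, and the deck height is correct to within 4 mm. Next I shut the fingers and move above the lid with the tool's x along the machine's y.

Emit:
{"op": "send_rows", "data": {"series": "0 0 0 0 -40 0 0; 0 0 0 0 -88 0 0; 0 -0.12 0 -30 -88 -30 0; 0 -0.247 0 -60 -88 -70 0; 0 -0.247 0 -508 -88 -639 0; 0 -0.247 0 -508 -88 -639 0; 0 -0.247 0 -508 -88 -639 0; 0 -0.247 0 -508 -88 -639 0; 0 -0.247 0 -508 -88 -639 0; 0 -0.247 0 -508 -88 -639 0; 0 -0.247 0 -508 -88 -639 0; 0 -0.247 0 -508 -88 -639 0; 0 -0.247 0 -508 -88 -639 0; 0 -0.247 0 -508 -88 -639 0; 0 -0.247 0 -508 -88 -639 0; 0 -0.247 0 -508 -88 -639 0; 0 -0.247 0 -508 -88 -639 0; 0 -0.247 0 -508 -88 -639 0; 0 -0.247 0 -508 -88 -639 0; 0 -0.247 0 -508 -88 -639 0"}}

```text
clock: 1.82
position: [0.6054, -0.0563, 0.3302]
tool_rot: [-1.571, -0.0, 1.464]
force: [0.5, 1.1, -0.0]
grip_width: 0.0001
```

Emit:
{"op": "send_rows", "data": {"series": "0 0 0 0 0 0 0; 0 0 0 0 0 0 0; 0 0 0 0 0 0 0"}}

```text
clock: 2.07
position: [0.6046, -0.0541, 0.3298]
tool_rot: [-1.57, -0.0, 1.464]
force: [0.1, -0.2, 1.2]
grip_width: 0.0002
```

Run:
```python
from h import *
import cv2
s=monitor.observe();print(s['position'],s['qpos'])
for n in("scene","top","wrist"): cv2.imwrite(f"pics/{n}1.png",cams.grab_frame(n)[:,:,::-1])
print(cams.get_calibration("wrist"))
```

```text
[ 0.60461027 -0.05414401  0.32984344] [-0.18465068  0.42633152  0.25588935  1.54873492 -0.11361068  1.18204118
  1.55629891]
{'mtx': array([[329.19884849,   0.        , 320.79905139],
       [  0.        , 329.19884849, 195.00189437],
       [  0.        ,   0.        ,   1.        ]]), 'origin': array([ 0.52922546, -0.04493346,  0.46323529]), 'attitude': array([ 2.84300610e+00, -1.33142835e-03,  1.46541770e+00])}
```

View pics/wrist1.png

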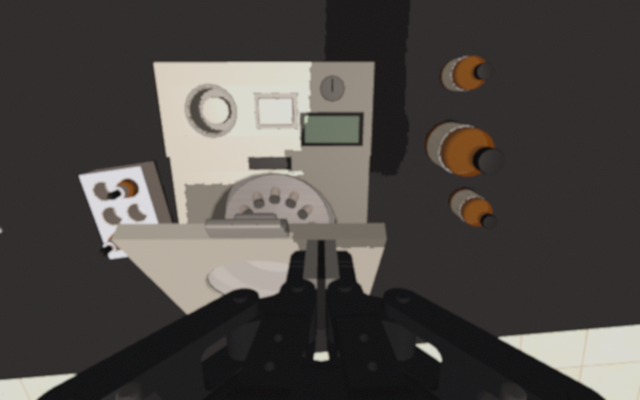

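The wrist view shows the machine clearly: bezel centre about (211,111), deck front corners (155,62) and (376,63), and the lid's upper front edge from (118,241) to (386,246). I'll cross-check the pose with it.

Run:
```python
from h import *
np.set_printoptions(precision=4,suppress=True)
print(plane('wrist',(211,111),.125),plane('wrist',(155,62),.125),plane('wrist',(376,63),.125),plane('wrist',(276,111),.132))
for w,t,s in (((386,246),(78,250),(265,27)),((118,241),(456,292),(440,303))):
    print(tri([ray('wrist',w),ray('top',T(*t)),ray('scene',S(*s))]), tri([ray('wrist',w),ray('top',T(*t))]))
```

```text
[ 0.5342 -0.155   0.125 ] [ 0.4838 -0.199   0.125 ] [0.5069 0.011  0.125 ] [ 0.5407 -0.0897  0.132 ]
[ 0.6397 -0.0074  0.2369] [ 0.6338 -0.0078  0.2535]
[ 0.6175 -0.2118  0.2334] [ 0.6178 -0.213   0.2304]
```

Emit:
{"op": "send_rows", "data": {"series": "0 0 0 -54 20 -53 0; 0 0 0 -54 65 -53 0; 0 0 0 -54 65 -53 0; 0 0 0 -54 65 -53 0; 0 0 0 -54 65 -53 0"}}

```text
clock: 2.63
position: [0.6514, -0.1132, 0.2646]
tool_rot: [-1.569, -0.0, 1.464]
force: [-0.3, 0.6, 0.4]
grip_width: 0.0
```

Emit:
{"op": "send_rows", "data": {"series": "0 0 0 0 12 3 0; 0 0 0 0 23 7 0; 0 0 0 0 33 14 0; 0 0 0 0 33 14 0; 0 0 0 0 33 14 0"}}

```text
clock: 3.05
position: [0.6381, -0.1111, 0.2339]
tool_rot: [-1.572, -0.001, 1.465]
force: [0.5, -0.9, 0.0]
grip_width: 0.0
```

Run:
```python
from h import *
import cv2
s=monitor.observe();print(s['position'],s['force'])
cv2.imwrite("pics/scene2.png",cams.grab_frame("scene")[100:400,200:600,::-1])
```

```text
[ 0.63810207 -0.11110937  0.23390326] [ 0.48509047 -0.90701597  0.04461621]
```

View pics/scene2.png

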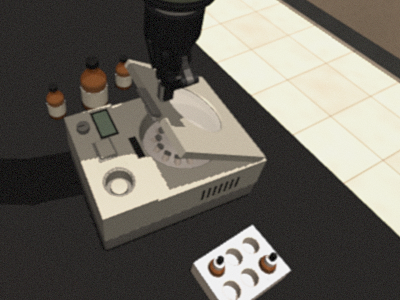

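Emit:
{"op": "send_rows", "data": {"series": "0 0 0 0 7 5 0; 0 0 0 0 14 10 0; 0 0 0 0 21 15 0; 0 0 0 0 29 18 0; 0 0 0 0 37 22 0; 0 0 0 0 37 22 0"}}

```text
clock: 3.6
position: [0.6145, -0.1098, 0.1933]
tool_rot: [-1.568, 0.0, 1.464]
force: [-1.4, 0.6, 0.4]
grip_width: -0.0003
```

Run:
```python
from h import *
import cv2
s=monitor.observe();print(s['position'],s['force'])
cv2.imwrite("pics/scene3.png",cv2.resize(cams.grab_frame("scene")[130:350,230:500,::-1],None,fx=2.5,fy=2.5))
cv2.imwrite("pics/wrist3.png",cams.grab_frame("wrist")[:,:,::-1])
```

```text
[ 0.61445397 -0.10983092  0.19333982] [-1.43811866  0.57830534  0.35281378]
```

View pics/scene3.png

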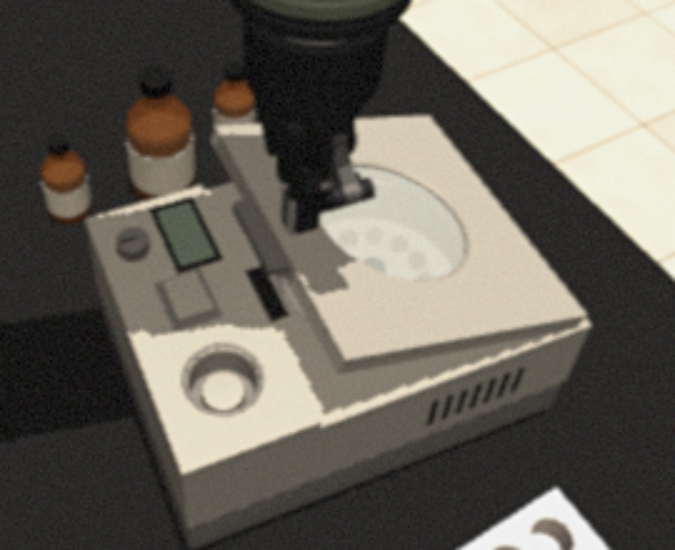

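View pics/wrist3.png

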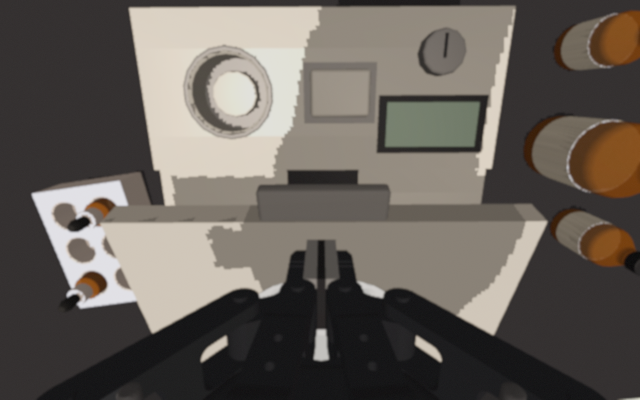

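The lid is following the fingertips and is now at about 0.27 rad, with contact centred between its front edge and the window. I'll keep going along the arc to shut.

Emit:
{"op": "send_rows", "data": {"series": "0 0 0 0 8 3 0; 0 0 0 0 16 6 0; 0 0 0 0 25 8 0; 0 0 0 0 33 10 0; 0 0 0 0 38 11 0; 0 0 0 0 43 12 0; 0 0 0 0 47 12 0; 0 0 0 0 50 12 0; 0 0 0 0 51 12 0; 0 0 0 0 51 12 0"}}

```text
clock: 4.53
position: [0.6037, -0.1086, 0.1449]
tool_rot: [-1.57, -0.0, 1.464]
force: [-8.3, 1.4, 16.7]
grip_width: 0.0
```

Emit:
{"op": "send_rows", "data": {"series": "0 0 0 0 1 0 0; 0 0 0 0 2 0 0; 0 0 0 0 2 0 0; 0 0 0 0 2 0 0"}}

```text
clock: 4.87
position: [0.6038, -0.1087, 0.1446]
tool_rot: [-1.571, -0.001, 1.464]
force: [-18.0, 3.9, 46.6]
grip_width: 0.0003
```

Force jumped to 47 N over a 0.3 mm move, so the lid is against its stop. I'll lift clear and check.

Emit:
{"op": "send_rows", "data": {"series": "0 0 0 0 -2 0 0; 0 0 0 0 -12 0 0; 0 0 0 0 -40 0 0; 0 0 0 -20 -75 30 0; 0 0 0 -40 -75 64 0; 0 0 0 -40 -75 64 0; 0 0 0 -40 -75 64 0; 0 0 0 -40 -75 64 0"}}

```text
clock: 5.53
position: [0.5364, -0.1415, 0.2177]
tool_rot: [-1.572, -0.0, 1.464]
force: [0.1, -0.0, -0.2]
grip_width: 0.0003
```

Run:
```python
from h import *
import cv2
s=monitor.observe();print(s['position'],s['force'])
print(cams.get_calibration("wrist"))
cv2.imwrite("pics/wrist4.png",cams.grab_frame("wrist")[:,:,::-1])
cv2.imwrite("pics/scene4.png",cv2.resize(cams.grab_frame("scene")[130:350,230:500,::-1],None,fx=2.5,fy=2.5))
cv2.imwrite("pics/top4.png",cv2.resize(cams.grab_frame("top")[120:270,310:440,::-1],None,fx=4,fy=4,interpolation=cv2.INTER_CUBIC))
```

```text
[ 0.53642518 -0.14154447  0.21774972] [ 0.14672958 -0.03559119 -0.24601391]
{'mtx': array([[329.19884849,   0.        , 320.79905139],
       [  0.        , 329.19884849, 195.00189437],
       [  0.        ,   0.        ,   1.        ]]), 'origin': array([ 0.46095593, -0.13311253,  0.35046622]), 'attitude': array([ 2.84216921e+00, -1.12684326e-03,  1.46348566e+00])}
```

View pics/scene4.png

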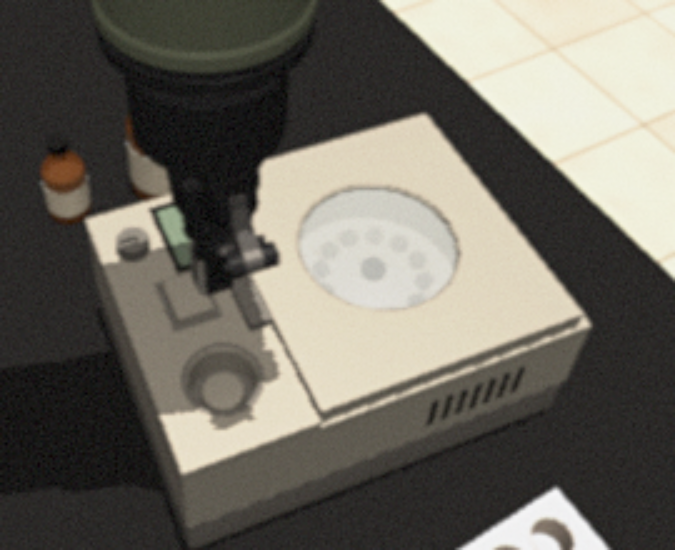

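View pics/wrist4.png

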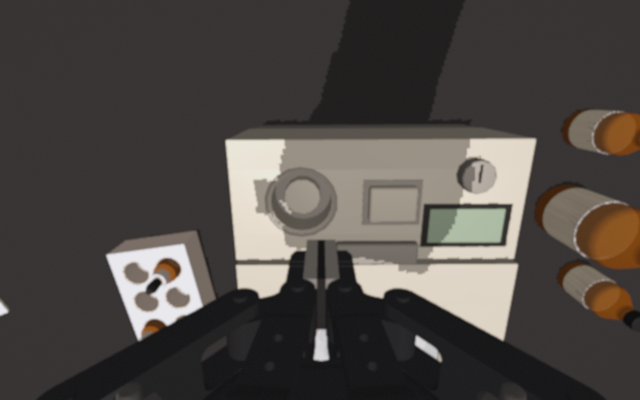

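View pics/top4.png

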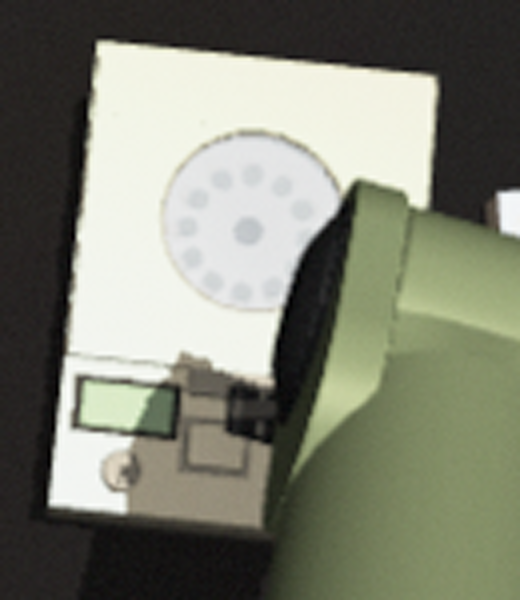

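The lid is shut: it lies flat in the scene, top and wrist views, and stays down with the tool clear. Bezel centre in the wrist view is about (301.5,201), so I'll use it to fix the well.

Run:
```python
from h import *
import cv2
a=cv2.imread("pics/wrist4.png")[120:260,220:430]; cv2.imwrite("pics/w4z.png",cv2.resize(a,None,fx=3.5,fy=3.5,interpolation=cv2.INTER_CUBIC))
print(plane('wrist',(301.5,201),.125))
```

```text
[ 0.53316964 -0.15400303  0.125     ]
```

View pics/w4z.png

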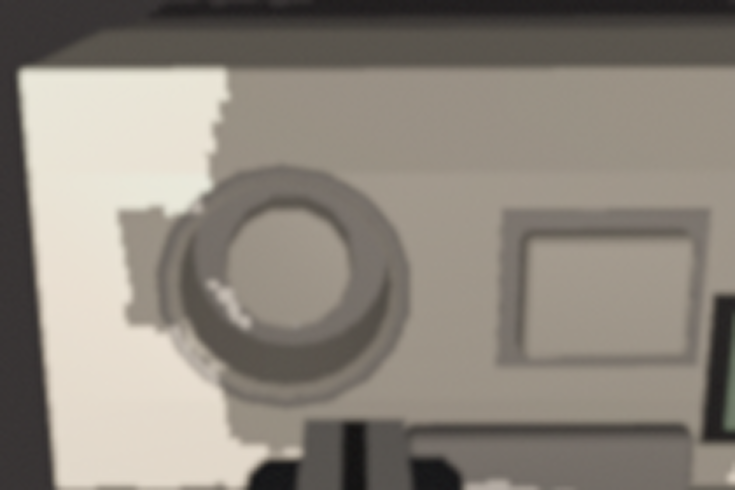

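Emit:
{"op": "send_rows", "data": {"series": "0 0 0 -14 0 1.2 0; 0 0 0 -14 30 1.2 0; 0 0 0 -14 60 1.2 0; 0 0 0 -14 72 1.2 0; 0 0 0 -14 72 1.2 0; 0 0 0 -14 72 1.2 0"}}

```text
clock: 6.18
position: [0.5336, -0.1552, 0.1449]
tool_rot: [-1.569, 0.0, 1.464]
force: [0.2, -0.1, 0.3]
grip_width: 0.0001
```

Run:
```python
from h import *
import cv2
s=monitor.observe();print(s['position'],s['force'])
a=cams.grab_frame("wrist")[150:330,220:430,::-1]
cv2.imwrite("pics/w5.png",cv2.resize(a,None,fx=3,fy=3,interpolation=cv2.INTER_CUBIC))
a=cams.grab_frame("scene")[210:330,250:400,::-1]
cv2.imwrite("pics/s5.png",cv2.resize(a,None,fx=4,fy=4,interpolation=cv2.INTER_CUBIC))
```

```text
[ 0.53359389 -0.15516512  0.14485905] [ 0.22460893 -0.06491131  0.25716166]
```

View pics/w5.png

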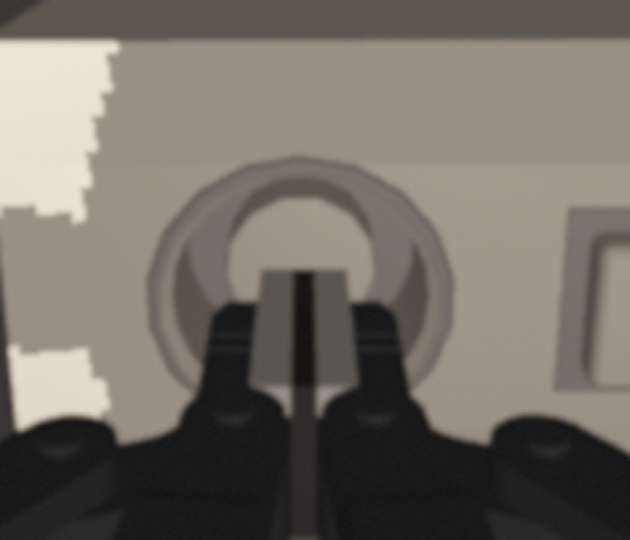

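View pics/s5.png

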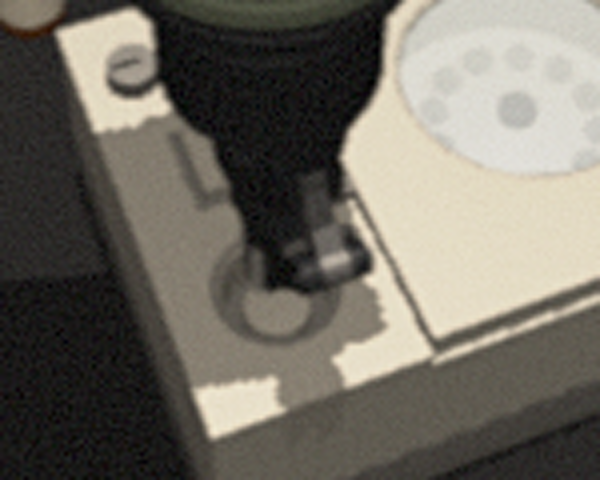

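Run:
```python
from h import *
for y in (297,303): print(plane('wrist',(220+300.5/3-.3,150+y/3-.3),.125))
c=cams.get_calibration('wrist');Rm=R.from_euler('xyz',c['attitude'])
for p in ((.5336,-.1552,.134),(.5226,-.154,.134)):
    q=c['mtx']@Rm.inv().apply(np.array(p)-c['origin']);q=q/q[2];print((q[:2]-[220,150])*3)
```

```text
[ 0.53475361 -0.15545768  0.125     ]
[ 0.53588502 -0.15557988  0.125     ]
[300.30281814 314.50598246]
[300.39140455 251.89596198]
```

Alignment agrees to about 1.5 mm, against 3.8 mm of clearance. Entering the well.

Emit:
{"op": "send_rows", "data": {"series": "0 0 0 0 5 -0.8 0; 0 0 0 0 12 -0.8 0; 0 0 0 0 18 -0.8 0; 0 0 0 0 22 -0.8 0; 0 0 0 0 25 -0.8 0; 0 0 0 0 25 -0.8 0"}}

```text
clock: 6.78
position: [0.5341, -0.1553, 0.1197]
tool_rot: [-1.57, -0.0, 1.464]
force: [-2.0, -0.6, 3.6]
grip_width: 0.0002
```

Emit:
{"op": "send_rows", "data": {"series": "0 0 0 0 1.5 0 0; 0 0 0 0 3 0 0; 0 0 0 0 4 0 0; 0 0 0 0 4 0 0; 0 0 0 0 4 0 0"}}

```text
clock: 7.2
position: [0.5342, -0.1555, 0.1169]
tool_rot: [-1.571, -0.0, 1.464]
force: [-5.5, 2.1, 15.8]
grip_width: 0.0003
```

The key is bottomed: 15.8 N, at the expected depth. Holding for about 1.5 s, then releasing straight up.

Emit:
{"op": "send_rows", "data": {"series": "0 0 0 0 0.3 0 0; 0 0 0 0 0.3 0 0; 0 0 0 0 0.3 0 0; 0 0 0 0 0.3 0 0; 0 0 0 0 0.3 0 0; 0 0 0 0 0.3 0 0; 0 0 0 0 0.3 0 0; 0 0 0 0 0.3 0 0; 0 0 0 0 0.3 0 0; 0 0 0 0 0.3 0 0; 0 0 0 0 0.3 0 0; 0 0 0 0 0.3 0 0; 0 0 0 0 0.3 0 0; 0 0 0 0 0.3 0 0; 0 0 0 0 0.3 0 0; 0 0 0 0 0.3 0 0; 0 0 0 0 0.3 0 0; 0 0 0 0 0.3 0 0"}}

```text
clock: 8.7
position: [0.5342, -0.1554, 0.1169]
tool_rot: [-1.571, -0.0, 1.464]
force: [-6.9, 3.1, 20.2]
grip_width: 0.0002
```

Emit:
{"op": "send_rows", "data": {"series": "0 0 0 0 -4 0 0; 0 0 0 0 -15 0 0; 0 0 0 0 -40 0 0; 0 0 0 0 -80 0 0; 0 0 0 0 -110 0 0; 0 0 0 0 -120 60 0; 0 0 0 0 -120 100 0; 0 0 0 0 -120 100 0; 0 0 0 0 -120 100 0; 0 0 0 0 -120 100 0"}}

```text
clock: 9.53
position: [0.4348, -0.1449, 0.237]
tool_rot: [-1.573, -0.0, 1.464]
force: [0.5, 0.3, -0.1]
grip_width: 0.0003
```

Run:
```python
from h import *
import cv2
s=monitor.observe();print(s['position'],s['force'])
cv2.imwrite("pics/w6.png",cams.grab_frame("wrist")[:,:,::-1])
cv2.imwrite("pics/s6.png",cv2.resize(cams.grab_frame("scene")[130:400,230:530,::-1],None,fx=2,fy=2,interpolation=cv2.INTER_CUBIC))
```

```text
[ 0.43483642 -0.1448679   0.23702359] [ 0.51649214  0.33717788 -0.07393956]
```

View pics/w6.png

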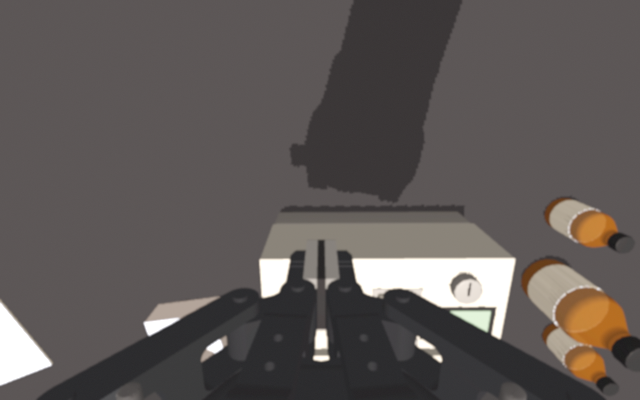

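View pics/s6.png

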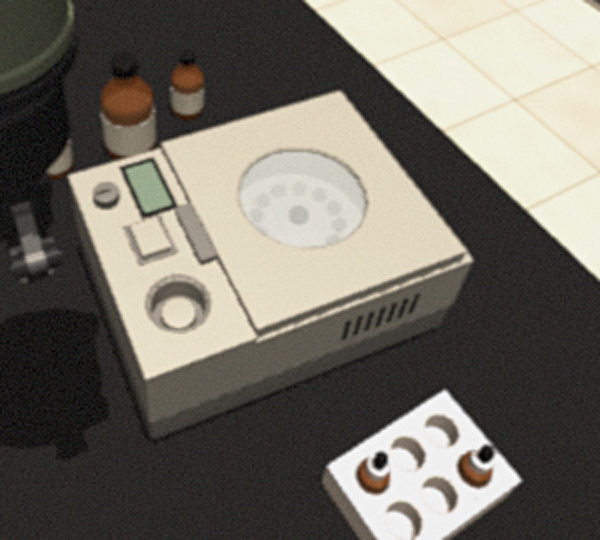

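The lid is shut and flat, the start key is back out at about (319,285) as before, the stop key is proud, the rack and bottles are in place, and the tool is clear.

```bash
python3 -c "
from workcell import bot
print(bot.job_done())"
```

```text
the job is handed in; nothing more can be done
None
```

I pushed the lid fully shut with the closed fingertips, then pressed the start key all the way in, held it for about 1.5 s and released it. I handed the job in at about 9.6 s on the robot's clock, with no verdict reported.

- **Lid:** it came to a hard stop at 47 N with the fingertips at 134 mm, the height given for the shut lid. After I lifted off it stayed down, flat in the scene, top and wrist pictures. I judged that it was caught from those pictures and the stop, because the lid angle can't be read directly. The 47 N was pressed by the fingertips; I took the 40 N limit to cover only the arm and the gripper's body.
- **Start key:** it bottomed out with the fingertips at 106 mm, which is full travel, at 16 to 20 N. In the last scene picture it is back out.
- **Stop key and surroundings:** the stop key still stands proud. The rack, its dropper bottles and the amber bottle look undisturbed, and the tool is clear of everything.

The camera readings of the well's position differed by about 2 mm, within the clearance. A sideways force of up to about 7 N showed during the press, probably friction or light contact in the well. No check failed.

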